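Fold the bedside reading stand flat and put the clock on it

TASK

Turn the tilted reading stand into a bedside tray: flip its ratchet pawl over so it lets go, fold the board down flat, then stand the alarm clock upright in the middle of the board, its long side parallel to the board's hinge. Set the clock down rather than dropping it, never tip it over, and leave the book, the tumbler and the glasses case where they are.

Things in the scene. Friction and masses are not known exactly. Their poses are not given: they have to be found in the camera images.
- stand: fixed reading stand: dark wooden base 220 (x) x 245 (y) x 16 mm and a pale hinged board. Origin: on the table below the middle of the board when flat; x from the board's free edge to its hinge, y along the hinge to the side with the steel ratchet quadrant and pawl, z up. A post at x = 15, y = 122 to 130 mm carries the pawl's pivot (along y), 114 mm above the table
- hinge (a point): middle of the hinge line, 90 mm from the stand's origin along its x, 35 mm above the table; axes as the stand's. A steel toothed quadrant (radius 59 mm about the hinge line, y = 106 to 118 mm, teeth 0.15 rad apart) turns with the board. With the pawl in the teeth the board can be raised but not lowered, save for play of up to one tooth
- board (a joint): angle of the board above flat, rad: 0 flat (its stop), 1.1 steepest; starts at 0.5 to 0.95. Board: 180 mm from hinge to free edge, 196 mm wide (y = -98 to 98), 10 mm thick, mid-plane through the hinge line; flat, its top is 40 mm above the table. The hinge is stiff: the board stays where it is left and, once the pawl is out, takes 2 to 6 N at 100 to 150 mm from the hinge to push down
- board_mid (a point): centre of the board's upper face, 90 mm from the hinge; turns with the board, z out of that face, x towards the hinge
- board_edge (a point): middle of the board's free edge on the upper face, 180 mm from the hinge
- pawl (a joint): angle of the pawl, rad: 0 to 0.2 with its nose in the teeth, clear of them above 0.3, 0.9 flipped right over (its stop). It tips over centre by its own weight: short of about 0.5 it falls back into the teeth, past that it falls on slowly to 0.9 and stays. Takes under 2 N
- pawl_bar (a point): middle of the pawl's crossbar: steel, 60 mm long, 14 mm thick, along the stand's y (y = 106 to 166 mm), on a handle 65 mm above the pivot. In the teeth the handle leans about 0.4 rad from upright to the hinge side (+x), bar some 172 mm above the table; flipped it leans 0.45 rad to -x. So the bar swings about 55 mm towards -x, 179 mm high at centre
- clock: black rectangular alarm clock, 45 (x) x 100 (y) x 80 mm (z), 0.2 to 0.45 kg, round pale dial on its -x face; origin at the centre of its underside, z up, y along its long side. It starts standing on the table
- book: closed hardback book lying flat, 135 x 205 x 28 mm, origin at the centre of its underside
- tumbler: empty white ceramic tumbler, 72 mm wide, 100 mm tall, standing, origin at the centre of its underside
- glasses_case: grey spectacle case lying flat, 60 x 160 x 36 mm, origin at the centre of its underside

How it is judged:
On the way, in this order (a step that is already met when the one before it is completed fails the run):
1. the pawl is flipped over, out of the teeth, while the board still stands tilted (value of joint pawl above 0.5 rad and value of joint board above 0.3 rad), for 0.1 s.
2. the board is folded down flat, the clock not yet on it (value of joint board below 0.06 rad and horizontal distance between clock and board_mid above 0.08 m), for 0.1 s.
At the end, for the whole second after the job is handed in: the board is flat (within 0.06 rad); the clock stands still and upright on it (within 0.1 rad, underside within 6 mm of its top), within 30 mm of its middle along length and width, long side within 0.2 rad of parallel to the hinge, the dial facing either way (value of joint board below 0.06 rad and x of clock in the frame of board_mid between -0.03 and 0.03 m and y of clock in the frame of board_mid between -0.03 and 0.03 m and z of clock in the frame of board_mid between -0.006 and 0.006 m and angle between clock's own z axis and vertical below 0.1 rad and angle between the y axis of clock and the y axis of stand, either way round below 0.2 rad and linear speed of clock below 0.02 m/s); the robot touches nothing.
It fails at once if the book, tumbler or glasses case is moved more than 30 mm (distance of any of book, tumbler, glasses_case from where it was at the start of the episode above 0.03 m).
It fails at once if the tumbler is tipped by more than 0.5 rad (angle between tumbler's own z axis and vertical above 0.5 rad).
It fails at once if the clock is tipped by more than 0.7 rad (angle between clock's own z axis and vertical above 0.7 rad).
It fails at once if the clock is dropped (falls out of the fingers' hold at more than 0.6 m/s, a free fall of about 20 mm) (contact force between the fingers and clock below 0.1 N and linear speed of clock above 0.6 m/s).
It also fails if it takes over 67 s, if anything falls off the work surface, if the arm or the gripper's body presses on something with over 40 N, if the wrist force passes 120 N, or if a joint passes its speed limit or range.

ROBOT

A 6-joint arm with a two-finger parallel gripper is mounted at the origin on the work surface. World frame = base frame: x ahead of the robot, y to its left, z up, the work surface at z = 0. Lengths are in m, angles in rad, forces in N, time in s.
With the tool pointing down it reaches from about 0.375 to 0.975 m from the base axis. Payload 3.8 kg.
Tool frame: the origin (TCP) lies midway between the tips of the shut fingers; the grasp point (between the pads) lies 19 mm behind it; z points along the fingers, y is the line along which they close (so a half turn about z gives the same grasp; the last joint's range is limited). The gripper opens to 85 mm and grips with 20 to 120 N. Pads are 22 mm wide; open, the fingers measure 114 mm over their backs; the gripper's body (76 mm by 85 mm) begins 54 mm behind the grasp point. The pads swing forward as they close: fully open they stand 13 mm farther back than shut.
Start: joints at [-1.385, 0.264, 1.604, -0, 1.274, -0.037], TCP at [0.149, -0.658, 0.231] pointing down, gripper open.
Joint ranges: [-2.63, 2.63], [-0.94, 2.18], [0.31, 2.57], [-1.31, 4.45], [0, 2.66], [-2.55, 2.55]. Speed limits (rad/s): [2.57, 2.57, 3.14, 3.14, 3.14, 3.14].

INTERFACE

Orientations are given as a rotation vector (axis times angle).
In Python, from workcell import sensors, viewer, job gives the robot as it stands.
- The arm moves only by the shell command python3 -m inch 'ROWS' [FORCE]. ROWS is JSON, one flat list of numbers, 7 for each row, row after row: the shift along the tool's x, y, z in mm, then the turn, a rotation vector about the tool's x, y, z in degrees, then the finger opening in mm, from 0 to 85.4. A call has exactly 8 rows; each row shifts and turns the commanded pose from where the row before left it, along the tool's axes as they then stand; what a row does not reach is not made up. A row lasts 1/10 s, in which the tool goes at most 50 mm and 8.59 degrees, less where a joint would pass 70% of its speed; a pose out of reach is approached as far as the arm can. A call is refused whole if a number of a shift passes 50 or a number of a turn 8.59, either way. A call with a gripper value outside its range is refused whole. The fingers move at their own pace and stop on an object; FORCE is the grip in N (left out, the last holds). Time passes only in rows, so rows that do not move let the fingers close, or fill a call up. It gives the time, the measured TCP pose, the force, the opening and the grip force at its end, in the units of the state.
- sensors.read_state(): the state, without advancing time (a new reading comes with each control period).
- viewer.read_camera(name): name is "scene" or "side" or "wrist"; returns the picture (480x640x3 uint8, red, green, blue); there is no depth.
- viewer.camera_params(name): a dict with "K" (3x3 intrinsics, pixels), "world_to_cam" (4x4, takes a point from world to camera coordinates). Camera axes: x right, y down, z forward; pixel columns grow to the right and rows downward; lengths in m; the calibration is good to about 2 mm. A picture is of the moment at which its call begins: read the wrist's pose just before it. camera_params takes no time and is no camera call; for the wrist camera it gives the pose at the moment of the call.
- job.finish_job(): hands the job in; it is judged then, once.
The state is a dict: "time": time; "q": joint angles; "joint_vel": joint speeds; "joint_torque": joint torques, N m; "tool_pos": TCP position; "tcp_rot": TCP orientation; "wrist_force": force on the tool from outside, world axes, zero at the start; "torque": the same for the moment, N m; "width": opening from 0.0 (shut) to 1.0 (fully open); "grip_force": force on a finger pad.
Only numpy, scipy, OpenCV 4.12 (cv2) and the standard library are available. Lean on these libraries where they do the work, as an engineer would, in place of code of your own. Each camera call takes 0.05 s, during which the arm holds its last target. There are 200 camera calls.

## Working session

There is one attempt and no reset: what is moved stays moved. The work goes in short steps, Python scripts to look and compute and a shell command to move; the robot and the scene stay as the last step left them, time stands still between calls to the robot, and variables do not carry over. Pictures are saved under pics/ and viewed, at most 10 in all, crops included, and the job is handed in when it is done.

```bash
mkdir -p pics; ls
python3 - <<'E'
from workcell import sensors, viewer
import cv2,numpy as np
for n in ("scene","side"):
    im=viewer.read_camera(n); cv2.imwrite(f"pics/{n}0.png",im[:,:,::-1])
    p=viewer.camera_params(n); print(n,np.round(p["K"],1).tolist(),np.round(p["world_to_cam"],3).tolist())
s=sensors.read_state(); print(s)
E
```

```text
pics
scene [[466.9, 0.0, 317.3], [0.0, 466.9, 237.1], [0.0, 0.0, 1.0]] [[0.874, 0.486, 0.012, -0.503], [0.36, -0.631, -0.687, -0.127], [-0.326, 0.604, -0.727, 1.601], [0.0, 0.0, 0.0, 1.0]]
side [[546.1, 0.0, 316.8], [0.0, 546.1, 238.8], [0.0, 0.0, 1.0]] [[0.972, -0.235, 0.011, -0.606], [-0.176, -0.757, -0.63, 0.166], [0.156, 0.61, -0.777, 1.268], [0.0, 0.0, 0.0, 1.0]]
{'time': 0.1, 'q': array([-1.38490151e+00,  2.64690042e-01,  1.60526868e+00,  6.15164038e-06,
        1.27368103e+00, -3.69012568e-02]), 'joint_vel': array([-0.00038184, -0.00141674, -0.00291712,  0.00038262, -0.00074239,
        0.00047915]), 'joint_torque': array([ 4.51661908e-04, -5.16707289e+01, -3.68590021e+01, -5.49194635e-05,
        6.24432927e-03, -1.41146376e-05]), 'tool_pos': array([ 0.14902199, -0.65765897,  0.2300614 ]), 'tcp_rot': array([-3.12009107e+00, -3.49014066e-01,  2.29968479e-04]), 'wrist_force': array([-0.60466991, -0.43003225, -0.61338114]), 'torque': array([ 0.00028138, -0.03021193, -0.05570211]), 'grip_force': 0.0, 'width': 1.000041196921894}
```

View pics/scene0.png

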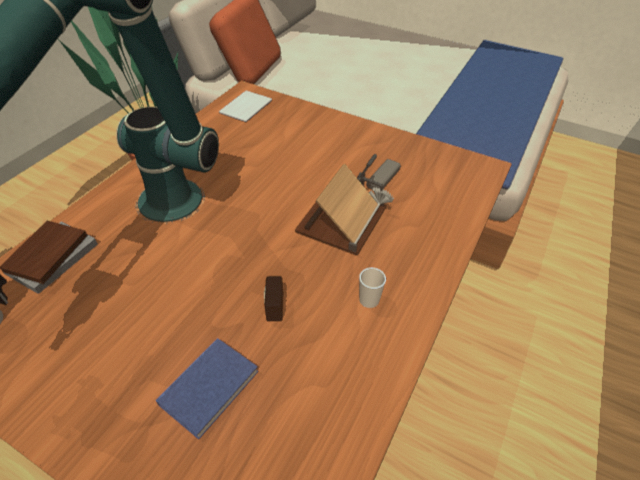

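View pics/side0.png

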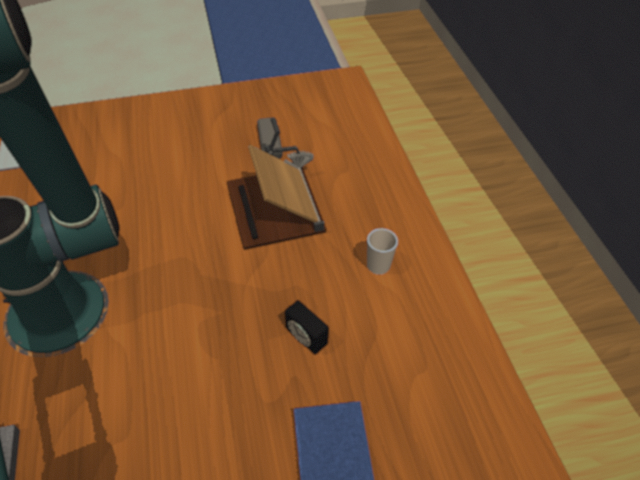

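Run:
```python
import cv2,numpy as np
a=cv2.imread("pics/scene0.png");b=cv2.imread("pics/side0.png")
def c(im,x,y,w,h,s):
    o=cv2.resize(im[y:y+h,x:x+w],None,fx=s,fy=s,interpolation=cv2.INTER_CUBIC)
    for i in range(0,w,10): cv2.line(o,(i*s,0),(i*s,10 if (x+i)%50==0 else 4),(255,255,255),1)
    for i in range(0,h,10): cv2.line(o,(0,i*s),(10 if (y+i)%50==0 else 4,i*s),(255,255,255),1)
    return o
top=np.hstack([c(a,290,145,130,120,3),c(b,220,110,130,140,3)[:360]])
top=np.hstack([c(a,290,150,130,110,3),c(b,220,110,130,110,3)])
bot=np.hstack([c(a,250,260,70,70,3),c(b,270,290,70,70,3),c(b,220,190,110,70,3)])
bot=np.pad(bot,((0,0),(0,780-bot.shape[1]),(0,0)))
cv2.imwrite("pics/c1.png",np.vstack([top,bot]))
```

```text
(no output)
```

View pics/c1.png

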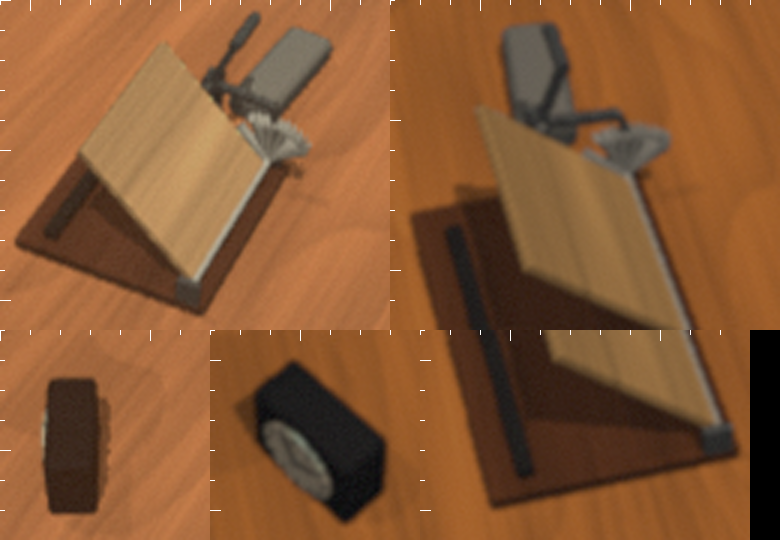

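```bash
cat > h.py <<'E'
import numpy as np
from workcell import viewer, sensors
from scipy.optimize import least_squares
from scipy.spatial.transform import Rotation as R
P={n:viewer.camera_params(n) for n in("scene","side")}
def proj(n,p):
    c=P[n] if isinstance(n,str) else n
    q=np.atleast_2d(p)@np.array(c["world_to_cam"])[:3,:3].T+np.array(c["world_to_cam"])[:3,3]
    q=q@np.array(c["K"]).T; return q[:,:2]/q[:,2:]
def pose(x,y,a,p):
    p=np.atleast_2d(p); c,s=np.cos(a),np.sin(a)
    return np.c_[x+c*p[:,0]-s*p[:,1],y+s*p[:,0]+c*p[:,1],p[:,2]]
def brd(u,v,w,th): # u dist from hinge to free edge, w above midplane
    return [0.09-u*np.cos(th)+w*np.sin(th)*1, v, 0.035+u*np.sin(th)+w*np.cos(th)]
E
cat > fit.py <<'E'
from h import *
def pts(p):
    x,y,a,th,bx,by=p
    B=lambda u,v:brd(u,v,.005,th)
    S=[B(.18,.098),B(.18,-.098),B(0,-.098),B(0,.098),[bx-.11,by,.016],[bx+.11,by,.008]]
    D=[B(.18,.098),B(.18,-.098),B(0,.098),B(0,-.098),[bx-.11,by,.01],[bx+.11,by,.008],[bx-.11,by+.245,.016]]
    return proj("scene",pose(x,y,a,S)),proj("side",pose(x,y,a,D))
so=np.array([[345,164],[316.7,201.3],[353.3,244],[379.3,204],[295.3,230.7],[357.7,254.7]])
do=np.array([[249.3,145.3],[264.7,199.3],[300,168.3],[317.3,223.3],[244.3,248.3],[325,231],[227.7,181.7]])
f=lambda p:np.r_[(pts(p)[0]-so).ravel(),(pts(p)[1]-do).ravel()]
r=min((least_squares(f,[.65,.1,a0,.7,0,-.12],loss='soft_l1') for a0 in np.arange(-3,3,.5)),key=lambda r:r.cost)
print("stand",r.x.round(3),r.cost);print((f(r.x).reshape(-1,2)).round(1).tolist())
p=r.x
for t in(-.4,.45):
    b=[.015+.065*np.sin(-t),0,.114+.065*np.cos(t)]
    q=[[b[0],v,b[2]] for v in(.106,.136,.166)]+[[.015,.126,.114]]
    W=pose(*p[:3],q);print("bar",W.round(3).tolist(),proj("scene",W).round(1).tolist(),proj("side",W).round(1).tolist())
c=lambda i,j,z:[i*.0225,j*.05,z]
S=[c(-1,1,.08),c(1,1,.08),c(1,-1,.08),c(-1,-1,.08),c(-1,-1,0),c(1,-1,0)]
D=[c(1,1,.08),c(-1,1,.08),c(-1,-1,.08),c(1,-1,.08),c(-1,-1,0),c(1,-1,0)]
so2=np.array([[267.3,276.7],[282,276.7],[283,302.7],[266,302.7],[266.7,320.7],[282,320.7]])
do2=np.array([[297.7,300.7],[286.7,313.3],[315,338.3],[328.3,326.7],[315,353.3],[328.3,343.3]])
g=lambda p:np.r_[(proj("scene",pose(*p,S))-so2).ravel(),(proj("side",pose(*p,D))-do2).ravel()]
r=min((least_squares(g,[.6,-.2,a0]) for a0 in np.arange(-3,3,.5)),key=lambda r:r.cost)
print("clock",r.x.round(3),r.cost,g(r.x).reshape(-1,2).round(1).tolist())
def tri(a,b,z):
    r=least_squares(lambda w:np.r_[(proj("scene",[*w,z])-a)[0],(proj("side",[*w,z])-b)[0]],[.6,0]);return r.x.round(3),r.cost
print("tumbler",tri([372,274],[381,238],.1),"case",tri([384,173],[270,131],.036))
E
python3 fit.py
```

```text
stand [ 0.555  0.189  0.032  0.739  0.004 -0.111] 9.84176818591346
[[-1.1, 0.1], [-1.0, -0.7], [0.9, 0.2], [-0.7, 1.4], [-0.5, -0.7], [0.2, 1.3], [-0.4, -0.7], [0.2, -0.6], [-0.0, 1.6], [1.6, -1.7], [-0.6, -0.1], [2.6, 0.4], [-0.4, -1.9]]
bar [[0.592, 0.296, 0.174], [0.591, 0.326, 0.174], [0.59, 0.356, 0.174], [0.566, 0.315, 0.114]] [[368.4, 166.6], [372.1, 161.4], [375.8, 156.3], [362.0, 175.5]] [[278.5, 133.2], [276.0, 125.9], [273.5, 118.8], [268.6, 147.5]]
bar [[0.538, 0.294, 0.173], [0.537, 0.324, 0.173], [0.536, 0.354, 0.173], [0.566, 0.315, 0.114]] [[352.8, 161.9], [356.6, 156.9], [360.4, 151.9], [362.0, 175.5]] [[258.1, 137.1], [255.8, 129.7], [253.5, 122.5], [268.6, 147.5]]
clock [ 0.551 -0.197 -5.725] 49.39523038143738 [[-1.7, -1.1], [0.1, -1.6], [-1.0, 2.5], [-1.4, 3.1], [-0.0, 2.2], [1.3, 1.6], [-0.4, -3.7], [-4.3, -3.9], [0.3, 0.1], [1.9, -1.7], [-0.0, 2.9], [0.8, -0.2]]
tumbler (array([ 0.766, -0.038]), np.float64(2.557441992567527)) case (array([0.592, 0.467]), np.float64(3.1381659299911737))
```

The scene picture shows the stand around (345,205), the pawl bar end near (375,155), the clock at (275,298) and the tumbler at (372,285). The fit puts the stand at (0.555, 0.189) with yaw 0.03 and the board at 0.74 rad. The clock's fit is coarse, so I'll check it with the wrist camera on the way.

```bash
python3 -m inch '[37,-31,-8,0,0,0,85, 37,-31,-8,0,0,0,85, 37,-31,-8,0,0,0,85, 37,-31,-8,0,0,0,85, 37,-31,-8,0,0,0,85, 37,-31,-8,0,0,0,85, 37,-31,-8,0,0,0,85, 37,-31,-8,0,0,0,85]' && python3 -m inch '[37,-30,-6,0,0,0,85, 37,-30,-6,0,0,0,85, 37,-30,-6,0,0,0,85, 37,-30,-6,0,0,0,85, 0,0,0,0,0,-8.5,85, 0,0,0,0,0,-8.5,85, 0,0,0,0,0,-8.5,85, 0,0,0,0,0,-8.5,85]' && python3 -m inch '[0,0,0,0,0,-8.5,85, 0,0,0,0,0,-8.5,85, 0,0,0,0,0,-8.5,85, 0,0,0,0,0,-8.5,85, 0,0,0,0,0,-8.5,85, 0,0,0,0,0,-8.5,85, 0,0,0,0,0,-8.5,85, 0,0,0,0,0,-8.5,85]'
cat > plan.py <<'E'
import sys; from h import *
s=sensors.read_state(); t=np.array([float(v) for v in sys.argv[1:4]]); psi=float(sys.argv[4])
r=R.from_rotvec(s["tcp_rot"]); T=R.from_matrix(np.c_[[np.sin(psi),-np.cos(psi),0],[np.cos(psi),np.sin(psi),0],[0,0,-1]])
d=t-s["tool_pos"]
print("tcp",s["tool_pos"].round(4),"psi",np.arctan2(*r.as_matrix()[[1,0],1]).round(3),"t",s["time"],"q",s["q"].round(2),"F",s["wrist_force"].round(1),"w",round(s["width"],3),round(s["grip_force"],1))
print("shift now-frame",(r.inv().apply(d)*1e3).round(1),"final-frame",(T.inv().apply(d)*1e3).round(1),"turn",(r.inv()*T).as_rotvec(degrees=True).round(2))
E
python3 plan.py .551 -.197 .2 .558
python3 - <<'E'
from h import *; import cv2
c=viewer.camera_params("wrist"); im=viewer.read_camera("wrist"); cv2.imwrite("pics/w1.png",im[:,:,::-1])
import pickle; pickle.dump(c,open("w1.pkl","wb"))
E
```

```text
time: 0.9
tool_pos: [0.3836, -0.3491, 0.2952]
tcp_rot: [-3.122, -0.349, 0.0]
wrist_force: [1.3, -1.1, -0.7]
width: 0.998
grip_force: 0.0
time: 1.7
tool_pos: [0.5007, -0.2008, 0.3186]
tcp_rot: [-2.878, -1.256, 0.001]
wrist_force: [0.4, 0.1, 0.1]
width: 0.997
grip_force: 0.0
time: 2.5
tool_pos: [0.5005, -0.2011, 0.3187]
tcp_rot: [-1.685, -2.65, 0.0]
wrist_force: [-0.0, 0.4, -0.3]
width: 0.993
grip_force: 0.0Traceback (most recent call last):
  File "plan.py", line 3, in <module>
    r=R.from_rotvec(s["tcp_rot"]); T=R.from_matrix(np.c_[[np.sin(psi),-np.cos(psi),0],[np.cos(psi),np.sin(psi),0],[0,0,-1]])
                                     ~~~~~~~~~~~~~^^^^^^^^^^^^^^^^^^^^^^^^^^^^^^^^^^^^^^^^^^^^^^^^^^^^^^^^^^^^^^^^^^^^^^^^^^
  File "scipy/spatial/transform/_rotation.pyx", line 1143, in scipy.spatial.transform._rotation.Rotation.from_matrix
ValueError: Non-positive determinant (left-handed or null coordinate frame) in rotation matrix 0: [[ 0.52949063  0.84831579  0.        ]
 [-0.84831579  0.52949063  0.        ]
 [ 0.          0.         -1.        ]].
```

View pics/w1.png

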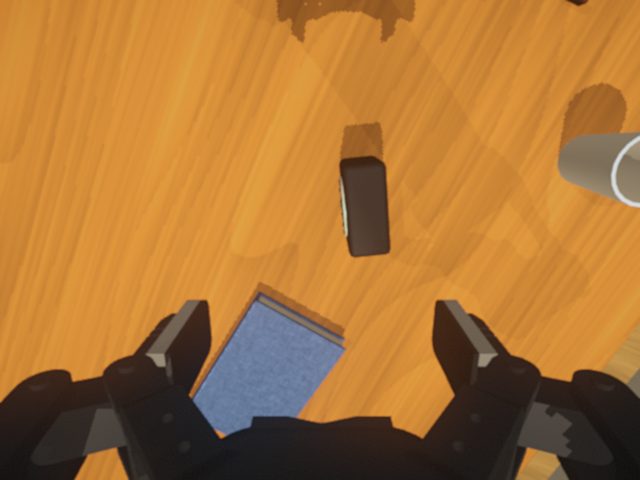

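```bash
sed -i 's/\[np.sin(psi),-np.cos(psi),0\]/[-np.sin(psi),np.cos(psi),0]/' plan.py
python3 - <<'E'
from h import *; import pickle
c=pickle.load(open("w1.pkl","rb"))
o=np.array([[347,166],[385,163],[389,251],[354,255]])
S=np.array([[-.0225,.05,.08],[.0225,.05,.08],[.0225,-.05,.08],[-.0225,-.05,.08]])
g=lambda p:(proj(c,pose(*p,S))-o).ravel()
r=least_squares(g,[.551,-.197,.558]);print(r.x,r.cost,g(r.x).round(1))
E
python3 plan.py .625 .338 .30 .032
```

```text
[ 0.55130995 -0.1942975   0.53553526] 45.37051916511435 [-3.9 -2.   3.5 -3.5  3.8  3.4 -3.4  3.2]
tcp [ 0.5005 -0.2011  0.3187] psi 0.444 t 2.55 q [-0.43 -0.04  1.78  0.    1.4  -0.87] F [0.1 0.3 1.2] w 0.992 0.0
shift now-frame [433.4 343.9  18.8] final-frame [534.9 141.7  18.7] turn [-0.05 -0.04 23.6 ]
```

```bash
python3 -m inch '[0,0,0,0,0,7.9,0, 0,0,0,0,0,7.9,0, 0,0,0,0,0,7.8,0, 44,11,0,0,0,0,0, 44,12,0,0,0,0,0, 45,12,0,0,0,0,0, 45,12,0,0,0,0,0, 45,12,0,0,0,0,0]' >/dev/null && python3 -m inch '[45,12,0,0,0,0,0, 45,12,0,0,0,0,0, 45,12,3,0,0,0,0, 45,12,3,0,0,0,0, 45,12,5,0,0,0,0, 45,12,5,0,0,0,0, 42,12,3,0,0,0,0, 0,0,0,0,0,0,0]'
python3 plan.py .625 .339 .155 .032
python3 - <<'E'
from h import *; import cv2
im=viewer.read_camera("wrist")
b=viewer.read_camera("side")[90:250,200:370]
o=np.zeros((480,800,3),np.uint8); o[:360,:480]=cv2.resize(im,(480,360)); o[:300,480:799]=cv2.resize(b,(319,300),interpolation=cv2.INTER_CUBIC)
cv2.imwrite("pics/w2.png",o[:,:,::-1])
W=[pose(.555,.189,.032,[.04,v,.172])[0] for v in(.106,.166)]
print((proj(viewer.camera_params("wrist"),W)*.75).round())
E
```

```text
time: 4.15
tool_pos: [0.6323, 0.3417, 0.2972]
tcp_rot: [-2.195, -2.244, 0.003]
wrist_force: [1.1, -0.2, -1.1]
width: -0.004
grip_force: 0.0
tcp [0.6323 0.3417 0.2972] psi 0.022 t 4.15 q [0.46 0.32 1.41 0.   1.41 0.44] F [ 1.1 -0.2 -1.1] w -0.004 0.0
shift now-frame [ -2.6  -7.  142.2] final-frame [ -2.4  -7.4 142.2] turn [-0.18 -0.05 -0.55]
[[201. 207.]
 [197. 149.]]
```

View pics/w2.png

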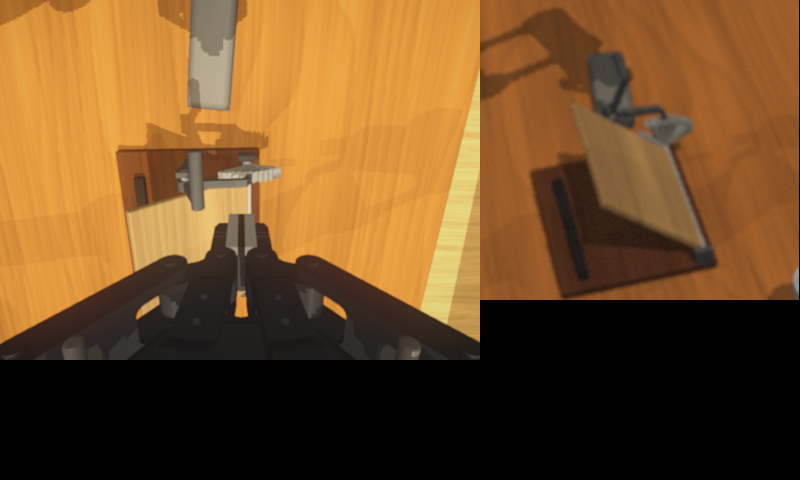

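```bash
python3 -m inch '[0,-5,36,0,0,0,0, 0,0,36,0,0,0,0, 0,0,35,0,0,0,0, 0,0,35,0,0,0,0, 0,0,0,0,0,0,0, 0,-10,0,0,0,0,0, 0,-10,0,0,0,0,0, 0,-10,0,0,0,0,0]' && python3 -m inch '[0,-10,0,0,0,0,0, 0,-10,0,0,0,0,0, 0,-8,0,0,0,0,0, 0,-4,0,0,0,0,0, 0,0,0,0,0,0,0, 0,0,0,0,0,0,0, 0,0,0,0,0,0,0, 0,0,0,0,0,0,0]'
python3 plan.py .625 .339 .3 .032
python3 - <<'E'
from h import *; import cv2
im=viewer.read_camera("wrist")
b=viewer.read_camera("side")[90:250,200:370]
o=np.zeros((360,800,3),np.uint8); o[:360,:480]=cv2.resize(im,(480,360)); o[:300,480:799]=cv2.resize(b,(319,300),interpolation=cv2.INTER_CUBIC)
cv2.imwrite("pics/w3.png",o[:,:,::-1])
E
```

```text
time: 5.05
tool_pos: [0.5991, 0.3364, 0.1621]
tcp_rot: [2.198, 2.242, 0.009]
wrist_force: [1.0, 0.2, 0.9]
width: 0.002
grip_force: 0.6
time: 5.85
tool_pos: [0.5663, 0.3351, 0.1581]
tcp_rot: [-2.199, -2.244, 0.0]
wrist_force: [0.5, 0.4, -0.6]
width: -0.001
grip_force: 0.0
tcp [0.5663 0.3351 0.1581] psi 0.02 t 5.85 q [ 0.5   0.28  1.72 -0.    1.14  0.48] F [ 0.5  0.4 -0.6] w -0.001 0.0
shift now-frame [   2.7   58.8 -141.9] final-frame [   2.    58.8 -141.9] turn [-0.01  0.   -0.68]
```

View pics/w3.png

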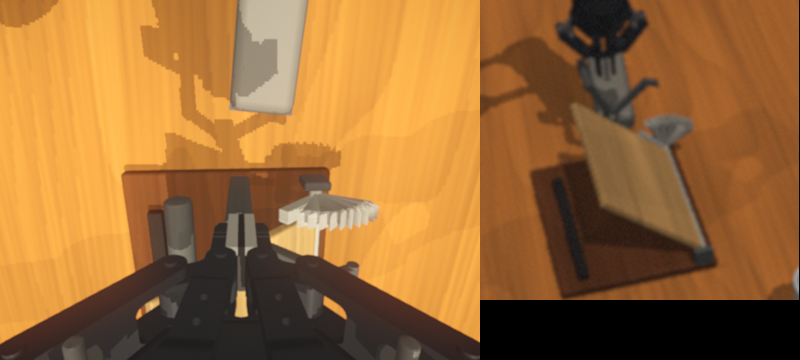

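The picture shows the bar on the left at (178,230), well clear of the fingers, and the pawl nose lifted off the quadrant at (330,212). So the pawl is flipped while the board is still tilted. Next I'll fold the board.

```bash
python3 -m inch '[0,5,-26,0,0,0,0, 0,5,-26,0,0,0,0, 0,5,-26,0,0,0,0, 0,5,-26,0,0,0,0, -42,-10,0,0,0,0,0, -42,-10,0,0,0,0,0, -42,-10,0,0,0,0,0, -41,-10,0,0,0,0,0]' && python3 -m inch '[0,0,40,0,0,0,0, 0,0,40,0,0,0,0, 0,0,35,0,0,0,0, 0,0,10,0,0,0,0, 0,0,10,0,0,0,0, 0,0,10,0,0,0,0, 0,0,10,0,0,0,0, 0,0,10,0,0,0,0]'; python3 plan.py .546 .169 .038 .032
```

```text
time: 6.75
tool_pos: [0.549, 0.1663, 0.2623]
tcp_rot: [2.198, 2.244, 0.0]
wrist_force: [0.0, 0.1, 0.1]
width: 0.002
grip_force: 0.0
time: 7.55
tool_pos: [0.5506, 0.1683, 0.0982]
tcp_rot: [2.198, 2.243, 0.004]
wrist_force: [-0.5, 0.5, 3.5]
width: -0.0
grip_force: 1.5
tcp [0.5506 0.1683 0.0982] psi 0.02 t 7.55 q [0.25 0.2  1.95 0.   0.99 0.23] F [-0.5  0.5  3.5] w -0.0 1.5
shift now-frame [ 0.8 -4.8 60.2] final-frame [ 0.9 -4.6 60.2] turn [ 0.16 -0.04 -0.66]
```

```bash
python3 -m inch '[0,-4,10,0,0,0,0, 0,0,10,0,0,0,0, 0,0,10,0,0,0,0, 0,0,10,0,0,0,0, 0,0,8,0,0,0,0, 0,0,4,0,0,0,0, 0,0,2,0,0,0,0, 0,0,2,0,0,0,0]'; python3 plan.py .546 .169 .038 .032
```

```text
time: 8.35
tool_pos: [0.5453, 0.1676, 0.0411]
tcp_rot: [-2.199, -2.244, 0.0]
wrist_force: [-0.9, -0.4, 1.6]
width: -0.0
grip_force: 1.2
tcp [0.5453 0.1676 0.0411] psi 0.02 t 8.35 q [ 0.25  0.26  1.99 -0.    0.89  0.23] F [-0.9 -0.4  1.6] w -0.0 1.2
shift now-frame [1.4 0.7 3.1] final-frame [1.4 0.7 3.1] turn [-0.01  0.01 -0.67]
```

```bash
python3 -m inch '[0,0,2,0,0,0,0, 0,0,2,0,0,0,0, 0,0,1,0,0,0,0, 0,0,0,0,0,0,0, 0,0,0,0,0,0,0, 0,0,-1,0,0,0,0, 0,0,-20,0,0,0,0, 0,0,-30,0,0,0,0]'; python3 plan.py .551 -.194 .2 .535
python3 - <<'E'
from h import *; import cv2
im=viewer.read_camera("wrist")
b=viewer.read_camera("side")[90:250,200:370]
o=np.zeros((360,800,3),np.uint8); o[:360,:480]=cv2.resize(im,(480,360)); o[:300,480:799]=cv2.resize(b,(319,300),interpolation=cv2.INTER_CUBIC)
cv2.imwrite("pics/w4.png",o[:,:,::-1])
E
```

```text
time: 9.15
tool_pos: [0.5439, 0.1672, 0.0861]
tcp_rot: [-2.198, -2.243, 0.004]
wrist_force: [0.8, -0.0, 0.3]
width: 0.001
grip_force: 0.0
tcp [0.5439 0.1672 0.0861] psi 0.02 t 9.15 q [ 0.25  0.2   1.97 -0.    0.98  0.23] F [ 0.8 -0.   0.3] w 0.001 0.0
shift now-frame [-361.3   -0.6 -113.6] final-frame [-314.3 -178.1 -113.9] turn [ -0.18   0.   -29.49]
```

View pics/w4.png

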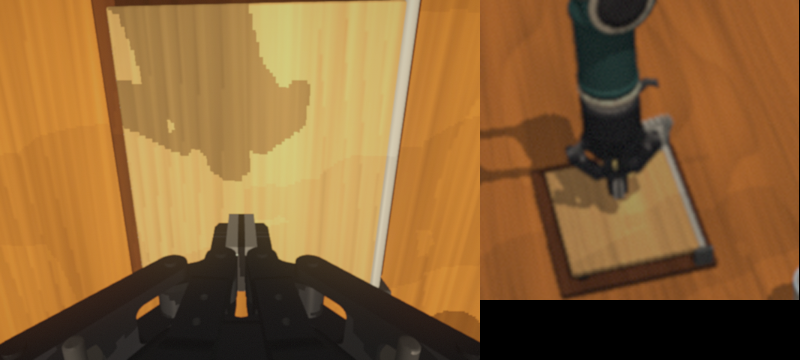

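```bash
python3 -m inch '[-5,0,-38,0,0,0,0, -5,0,-38,0,0,0,0, -5,0,-38,0,0,0,0, -46,0,0,0,0,0,85, -46,0,0,0,0,0,85, -46,0,0,0,0,0,85, -46,0,0,0,0,0,85, -46,0,0,0,0,0,85]' >/dev/null;  python3 -m inch '[-39,0,0,0,0,0,85, -39,0,0,0,0,0,85, -38,0,0,0,0,0,85, 0,0,0,0,0,-7.4,85, 0,0,0,0,0,-7.4,85, 0,0,0,0,0,-7.4,85, 0,0,0,0,0,-7.3,85, 0,0,0,0,0,0,85]'; python3 plan.py .551 -.194 .04 .535
python3 - <<'E'
from h import *; import cv2
c=viewer.camera_params("wrist")
im=viewer.read_camera("wrist")
b=viewer.read_camera("side")[100:280,210:350]
o=np.zeros((480,800,3),np.uint8); o[:360,:480]=cv2.resize(im,(480,360)); o[:411,480:800]=cv2.resize(b,(320,411),interpolation=cv2.INTER_CUBIC)
cv2.imwrite("pics/w5.png",o[:,:,::-1])
S=np.array([[-.0225,.05,.08],[.0225,.05,.08],[.0225,-.05,.08],[-.0225,-.05,.08]])
print((proj(c,pose(.551,-.194,.535,S))*.75).round())
W=proj("side",pose(.555,.189,.032,[[-.09,.098,.04],[-.09,-.098,.04]]));print(((W-[210,100])*320/140+[480,0]).round())
E
```

```text
time: 10.85
tool_pos: [0.5527, -0.1935, 0.2007]
tcp_rot: [1.555, 2.73, -0.0]
wrist_force: [0.5, 0.3, -0.2]
width: 0.993
grip_force: 0.0
tcp [ 0.5527 -0.1935  0.2007] psi 0.535 t 10.85 q [-0.38  0.12  1.83 -0.    1.19 -0.91] F [ 0.5  0.3 -0.2] w 0.993 0.0
shift now-frame [  0.4  -1.7 160.7] final-frame [  0.4  -1.7 160.7] turn [-0.    0.    0.01]
[[214. 117.]
 [264. 117.]
 [261. 218.]
 [217. 218.]]
[[536. 186.]
 [567. 310.]]
```

View pics/w5.png

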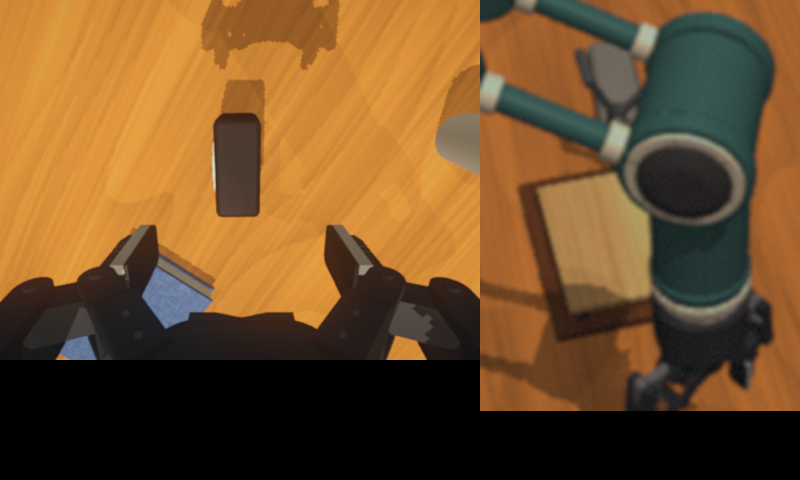

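```bash
python3 -m inch '[1,-2,40,0,0,0,85, 0,0,40,0,0,0,85, 0,0,40,0,0,0,85, 0,0,30,0,0,0,85, 0,0,8,0,0,0,85, 0,0,0,0,0,0,85, 0,0,0,0,0,0,30, 0,0,0,0,0,0,30]' 40;  python3 -m inch '[0,0,0,0,0,0,30, 0,0,0,0,0,0,30, 0,0,0,0,0,0,30, 0,0,0,0,0,0,30, 0,0,-3,0,0,0,30, 0,0,-6,0,0,0,30, 0,0,-8,0,0,0,30, 0,0,-10,0,0,0,30]'; python3 plan.py .555 .189 .15 .032
```

```text
time: 11.75
tool_pos: [0.5525, -0.1942, 0.0457]
tcp_rot: [1.553, 2.726, 0.001]
wrist_force: [-0.6, -0.9, -0.4]
width: 0.685
grip_force: 0.0
time: 12.55
tool_pos: [0.5498, -0.1931, 0.0702]
tcp_rot: [-1.554, -2.728, 0.0]
wrist_force: [0.1, -0.5, -4.3]
width: 0.523
grip_force: 41.6
tcp [ 0.5498 -0.1931  0.0702] psi 0.535 t 12.55 q [-0.38  0.24  1.95  0.    0.95 -0.92] F [ 0.1 -0.5 -4.3] w 0.523 41.6
shift now-frame [326.1 199.3 -79.5] final-frame [381.7  17.4 -79.8] turn [-0.07 -0.06 28.83]
```

```bash
python3 -m inch '[0,0,-20,0,0,0,30, 0,0,-30,0,0,0,30, 0,0,-25,0,0,0,30, 0,0,-5,0,0,7.2,30, 0,0,0,0,0,7.2,30, 0,0,0,0,0,7.2,30, 0,0,0,0,0,7.2,30, 10,0,0,0,0,0,30]';  python3 -m inch '[25,1,0,0,0,0,30, 35,2,0,0,0,0,30, 40,2,0,0,0,0,30, 40,2,0,0,0,0,30, 40,2,0,0,0,0,30, 40,2,0,0,0,0,30, 40,2,0,0,0,0,30, 40,2,0,0,0,0,30]'; python3 -m inch '[35,1,0,0,0,0,30, 25,1,0,0,0,0,30, 12,1,0,0,0,0,30, 0,0,0,0,0,0,30, 0,0,0,0,0,0,30, 0,0,0,0,0,0,30, 0,0,0,0,0,0,30, 0,0,0,0,0,0,30]'; python3 plan.py .555 .189 .086 .032
python3 - <<'E'
from h import *; import cv2
o=np.zeros((480,800,3),np.uint8)
o[:360,:480]=cv2.resize(viewer.read_camera("wrist"),(480,360))
b=viewer.read_camera("side")[100:280,210:350]
o[:411,480:800]=cv2.resize(b,(320,411),interpolation=cv2.INTER_CUBIC)
cv2.imwrite("pics/w6.png",o[:,:,::-1])
E
```

```text
time: 13.35
tool_pos: [0.5503, -0.184, 0.151]
tcp_rot: [2.186, 2.255, 0.0]
wrist_force: [1.0, -0.6, -3.3]
width: 0.522
grip_force: 41.6
time: 14.15
tool_pos: [0.5548, 0.1192, 0.1508]
tcp_rot: [-2.181, -2.261, -0.001]
wrist_force: [-0.9, -0.7, -3.5]
width: 0.521
grip_force: 41.6
time: 14.95
tool_pos: [0.5561, 0.1879, 0.1503]
tcp_rot: [2.186, 2.256, -0.0]
wrist_force: [-0.1, -0.0, -3.0]
width: 0.522
grip_force: 41.6
tcp [0.5561 0.1879 0.1503] psi 0.031 t 14.95 q [ 0.28  0.16  1.88 -0.    1.1   0.25] F [-0.1 -0.  -3. ] w 0.522 41.6
shift now-frame [ 1.1 -1.1 64.3] final-frame [ 1.1 -1.1 64.3] turn [-0.01  0.01 -0.04]
```

View pics/w6.png

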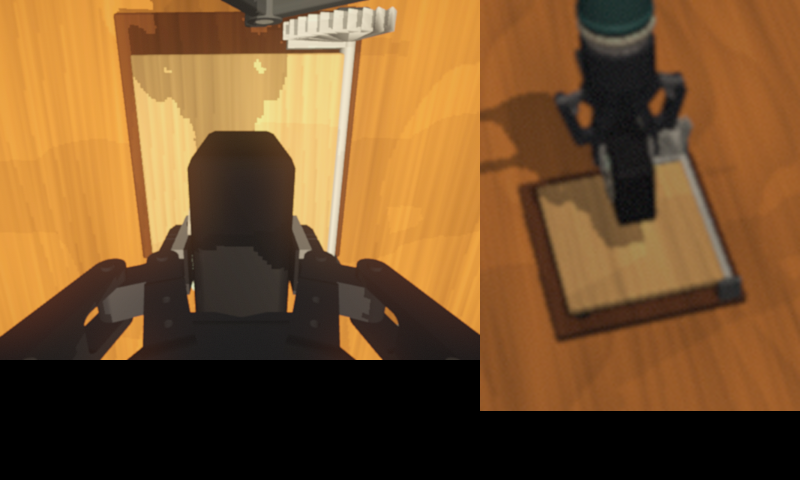

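The clock hangs square over the middle of the board, and the board is flat and matches the prediction. I'll lower it slowly.

```bash
python3 -m inch '[1,-1,10,0,0,0,30, 0,0,12,0,0,0,30, 0,0,12,0,0,0,30, 0,0,12,0,0,0,30, 0,0,8,0,0,0,30, 0,0,5,0,0,0,30, 0,0,3,0,0,0,30, 0,0,0,0,0,0,30]'; python3 -m inch '[0,0,1,0,0,0,30, 0,0,1,0,0,0,30, 0,0,1,0,0,0,30, 0,0,1,0,0,0,30, 0,0,0,0,0,0,30, 0,0,0,0,0,0,30, 0,0,0,0,0,0,30, 0,0,0,0,0,0,30]'
```

```text
time: 15.85
tool_pos: [0.5549, 0.1899, 0.0879]
tcp_rot: [-2.185, -2.257, 0.001]
wrist_force: [0.1, -0.6, -3.6]
width: 0.519
grip_force: 41.6
time: 16.65
tool_pos: [0.5554, 0.1902, 0.0855]
tcp_rot: [2.185, 2.257, 0.002]
wrist_force: [-3.9, -0.6, 5.9]
width: 0.523
grip_force: 42.6
```

```bash
python3 -m inch '[0,0,0,0,0,0,48, 0,0,0,0,0,0,55, 0,0,0,0,0,0,65, 0,0,0,0,0,0,75, 0,0,0,0,0,0,85, 0,0,0,0,0,0,85, 0,0,0,0,0,0,85, 0,0,0,0,0,0,85]' 20; python3 -m inch '[0,0,-10,0,0,0,85, 0,0,-20,0,0,0,85, 0,0,-30,0,0,0,85, 0,0,-40,0,0,0,85, 0,0,-40,0,0,0,85, -20,0,-30,0,0,0,85, -40,0,0,0,0,0,85, -40,0,0,0,0,0,85]'; python3 -m inch '[-45,0,0,0,0,0,85, -45,0,0,0,0,0,85, -45,0,0,0,0,0,85, -45,0,0,0,0,0,85, -30,0,0,0,0,0,85, 0,0,0,0,0,0,85, 0,0,0,0,0,0,85, 0,0,0,0,0,0,85]'
python3 - <<'E'
from h import *; import cv2
o=np.zeros((400,800,3),np.uint8)
for i,(n,x,y) in enumerate((("scene",280,140),("side",210,100))):
    o[:,400*i:400*i+400]=cv2.resize(viewer.read_camera(n)[y:y+160,x:x+160],(400,400),interpolation=cv2.INTER_CUBIC)
    S=np.array([[a*.0225,b*.05,.12] for a in(-1,1) for b in(-1,1)])
    q=(proj(n,pose(.555,.189,.032,S))-[x,y])*2.5+[400*i,0]
    for p in q: cv2.circle(o,tuple(int(v) for v in p.round()),3,(255,0,0),-1)
cv2.imwrite("pics/w7.png",o[:,:,::-1])
E
```

```text
time: 17.45
tool_pos: [0.555, 0.19, 0.0843]
tcp_rot: [2.185, 2.257, 0.0]
wrist_force: [-1.0, -0.6, -0.8]
width: 0.995
grip_force: 0.0
time: 18.25
tool_pos: [0.5594, 0.0897, 0.2576]
tcp_rot: [2.18, 2.257, 0.006]
wrist_force: [0.3, 0.2, -0.5]
width: 0.995
grip_force: 0.0
time: 19.05
tool_pos: [0.5651, -0.119, 0.2547]
tcp_rot: [-2.184, -2.258, -0.001]
wrist_force: [1.0, -0.9, -0.2]
width: 0.997
grip_force: 0.0
```

View pics/w7.png

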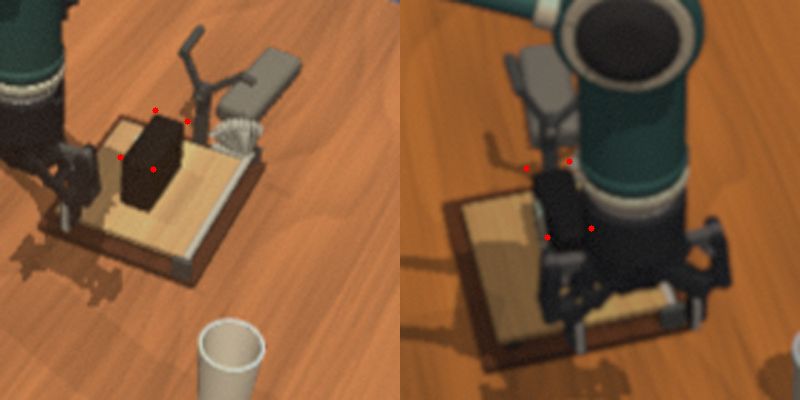

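The clock stands upright on the flat board, within about 7 mm of the predicted middle. The pawl is over, the arm is clear and the other objects are where they were.

```bash
python3 -c "
from workcell import job; print(job.finish_job())"
```

```text
the job is handed in; nothing more can be done
None
```

I flipped the pawl, folded the board flat and stood the clock upright in the middle of it, parallel to the hinge, then handed the job in at about 19 s of the 67 s allowed; it gave no verdict.

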